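# Check a walking frame's brake lever: stop and spring return

## Task

Check the brake lever on the walking-frame handle clamped on the trolley: with the back or outside of the fingers, press the lever in towards the grip until it stops, let it spring all the way out, then press it in to its stop a second time and finish while still holding it firmly against that stop, so that the gap to the grip can be looked at. Push only from the lever's outer side, firmly but without forcing it; do not pinch the lever, do not squeeze it against the grip or lean on the grip, and leave the other things on the trolley where they are.

Things in the scene. Friction and masses are not known exactly. Their poses are not given: they have to be found in the camera images.
- handle_stand: fixed white plastic stand (base plate 120 x 230 x 12 mm) holding a walking-frame handle: a level 25 mm aluminium tube along the stand's y axis, 130 mm above the surface. Origin on the surface under the tube, z up. An upright at y = +115 mm (44 x 22 mm, 146 mm high) carries it. The lever lies on the -x side (roughly the robot's side), level with the tube, and is pressed towards +x
- lever_pivot (a point): the lever's vertical pivot axis at the lever's mid-height (130 mm up), fixed on the stand at x = -42, y = +55 mm; a black bracket 22 mm wide holds it, its top 148 mm above the surface. Open space lies outside the lever and beneath it down to the base plate
- lever_pad (a point): where to press: mid-height of the flat outer face of the aluminium blade, 95 mm from the pivot. The straight blade, 10 mm thick and 20 mm tall, runs along this point's -y axis to a 21 mm ball centred 122 mm from the pivot. The point turns with the lever: x is level, square to the blade, pointing in towards the grip (the pressing direction); z up
- brake_lever (a joint): lever angle, rad: 0 = fully out, growing as pressed in; 0.36 = at its hard stop, where the blade is parallel to the tube with a gap of about 20 mm to the grip. A spring returns it when let go. Pressing at lever_pad takes about 3 N at rest, rising to 7.5 N just before the stop; there resistance rises steeply
- rubber_grip: black rubber hand grip, 33 mm in diameter (38 mm at its collar), on the tube from y = +22 to -106 mm; fixed. Same origin and axes as the stand (the grip's own axis is 130 mm above this origin). Not to be pressed on
- spanner: bystander: loose steel spanner, about 180 mm long, lying flat on the surface on the stand's +x side. Leave alone
- spare_sleeve: bystander: loose spare rubber sleeve, a tube 36 mm in diameter and 90 mm tall standing on end 210 to 260 mm off on the stand's -y side; origin under its centre. Leave alone
- bolt_dish: bystander: loose aluminium dish, 100 mm in diameter and 35 mm tall, on the stand's +y side; origin under its centre. Leave alone
- wipe_jar: bystander: loose white jar with a lid, 60 mm in diameter and 85 mm tall, on the stand's +x, -y side; origin under its centre. Leave alone

How it is judged (in metres and radians):
On the way, in this order (a step that is already met when the one before it is completed fails the run):
1. the fingers press the lever in to its stop (value of joint brake_lever above 0.325 rad and contact force between the fingers and brake_lever above 2 N), for 0.15 s.
2. the lever springs all the way out (value of joint brake_lever below 0.03 rad), for 0.1 s.
At the end, for the whole second after the job is handed in: after one full press and a full return, the lever is again held at its stop (joint above 0.325 of 0.36 rad) and still, by the fingers, which press on it with more than 2 N (all of step 1 and velocity of joint brake_lever between -0.1 and 0.1 rad/s); the arm keeps its last pose, push and grip.
It fails at once if the lever is pinched or straddled: the grasp point is not on the lever's outer side while the fingers push it (contact force between the fingers and brake_lever above 1 N and x of the grasp point in the frame of lever_pad above 0 m).
It fails at once if the lever is forced (over 60 N) (contact force between anything else and brake_lever above 60 N).
It fails at once if the robot squeezes or leans on the hand grip (over 5 N) (contact force between any of the fingers, the arm and rubber_grip above 5 N).
It fails at once if the spanner, sleeve, dish or jar is moved or lifted (distance of any of spanner, spare_sleeve, bolt_dish, wipe_jar from where it was at the start of the episode above 0.02 m).
It also fails if it takes over 35 s, if anything falls off the work surface, if the arm or the gripper's body presses on something with over 40 N, if the wrist force passes 120 N, or if a joint passes its speed limit or range.

## Robot

A 6-joint arm with a two-finger parallel gripper is mounted at the origin on the work surface. World frame = base frame: x ahead of the robot, y to its left, z up, the work surface at z = 0. Lengths are in m, angles in degrees, forces in N, time in s.
With the tool pointing down it reaches from about 0.325 to 0.775 m from the base axis. Payload 5.5 kg.
Tool frame: the origin (TCP) lies at the centre of the arm's flange, where the gripper is bolted on; the fingertips stand 182 mm ahead of it and the grasp point (between the pads) lies 163 mm ahead of it; z points along the fingers, y is the line along which they close (so a half turn about z gives the same grasp; the last joint's range is limited). The gripper opens to 88 mm and grips with 3 to 60 N. Pads are 20 mm wide; open, the fingers measure 115 mm over their backs; the gripper's body (75 mm by 178 mm) begins 61 mm behind the grasp point.
Start: joints at [-69.311, 5.22, 70.514, -0, 104.267, -3.249], TCP at [0.243, -0.548, 0.405] pointing down, gripper open.
Joint ranges: [-164.24, 164.24], [-49.07, 125.15], [9.68, 141.18], [-86.29, 266.29], [3.28, 154.24], [-151.56, 151.56]. Speed limits (degrees/s): [147.25, 147.25, 172.46, 180, 180, 180].

## Interface

Orientations are given as [roll, pitch, yaw] about the fixed x, y, z axes, in that order (R = Rz(yaw) Ry(pitch) Rx(roll)).
In Python, from station import r gives the robot as it stands. The module is installed in compiled form; this text tells all that it offers. Calls block until the motion is done:
- r.reach(position, orientation): joint-space move of the TCP to a pose.
- r.servo_line(position, rotation=None, speed=0.15): straight line of the TCP; rotation=None keeps the orientation; speed is the mean speed in m/s.
- r.move_joints(angles): joint-space move.
- r.let_go() and r.grab(squeeze=None): open the fingers fully, or close them until they stop; squeeze is the grip in N (None keeps the last).
- r.wait(seconds).
- r.inverse_kinematics(position, orientation): joint angles nearest the present ones, or None.
- r.sense(): the state.
- r.snapshot(name): name is "scene" or "top"; returns a dict with "frame" (400x640x3 uint8, red, green, blue), "fx", "fy", "cx", "cy" (pixels), "dist_coeffs" ([k1, k2, p1, p2, k3] as OpenCV has them; the pictures are not rectified), "R" (3x3) and "t" (3): a world point X has camera coordinates R X + t. Camera axes: x right, y down, z forward; pixel columns grow to the right and rows downward; lengths in m; the calibration is good to about 2 mm. A picture is of the moment at which its call begins. There is no depth.
A pose or a line that the arm cannot do raises r.IKError and nothing moves.
- r.hand_in(): hands the job in; it is judged then, once.
The state is a dict: "clock": time; "joints": joint angles; "joint_vel": joint speeds; "joint_torque": joint torques, N m; "tcp_pos": TCP position; "orientation": TCP orientation; "contact_force": force on the tool from outside, world axes, zero at the start; "torque": the same for the moment, N m; "opening": finger opening in m; "gripper_force": force on a finger pad.
Only numpy, scipy, OpenCV 4.12 (cv2) and the standard library are available. Lean on these libraries where they do the work, as an engineer would, in place of code of your own. Each camera call takes 0.05 s, during which the arm holds its last target. There are 200 camera calls.

## Working session

There is one attempt and no reset: what is moved stays moved. The work goes in short steps, each a Python script; the robot and the scene stay as the last script left them, time stands still between calls to the robot, and variables do not carry over. Pictures are saved under pics/ and viewed, at most 10 in all, crops included, and the job is handed in when it is done.

```bash
mkdir -p pics
python3 - <<'E'
from station import r
import cv2,numpy as np
for n in("scene","top"):
    s=r.snapshot(n); cv2.imwrite(f"pics/{n}0.png",s["frame"][:,:,::-1])
    print(n,s["fx"],s["cx"],s["dist_coeffs"],(-s["R"].T@s["t"]) if hasattr(s["R"],'T') else s["t"])
print(r.sense())
E
```

```text
scene 442.342822069715 316.9281710931475 [-0.12199685  0.          0.          0.          0.        ] [ 1.42799436 -0.26526275  0.67827433]
top 424.35075740757134 311.93487406733624 [-0.07551031  0.          0.          0.          0.        ] [0.53066681 0.06600879 1.28677241]
{'clock': 0.1, 'joints': array([-6.93117286e+01,  5.25805208e+00,  7.05747733e+01, -9.94078582e-05,
        1.04266464e+02, -3.24913513e+00]), 'joint_vel': array([-0.01964373, -0.11515023, -0.20223341, -0.07492209, -0.04300401,
       -0.05434563]), 'joint_torque': array([ 3.32134026e-03, -4.47855270e+01, -4.07572067e+01,  7.00919190e-02,
        2.83791107e-02, -1.21533149e-04]), 'tcp_pos': array([ 0.24345431, -0.54844299,  0.40362947]), 'orientation': array([-1.79900865e+02, -5.53127500e-03,  2.39373774e+01]), 'contact_force': array([ 0.17865305, -0.587412  , -0.58514093]), 'torque': array([-0.07501772,  0.00720277,  0.00653244]), 'gripper_force': 0.0, 'opening': 0.08785122908263043}
```

View pics/scene0.png

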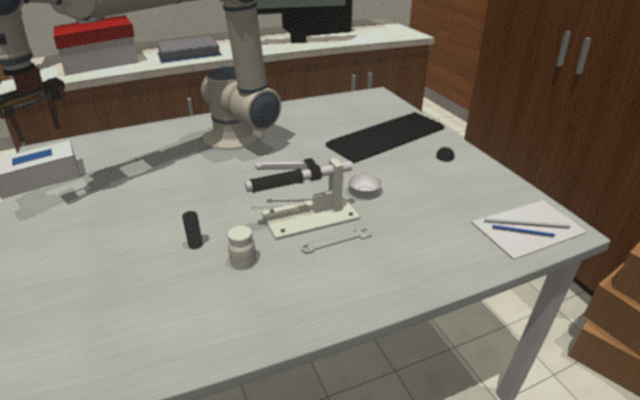

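View pics/top0.png

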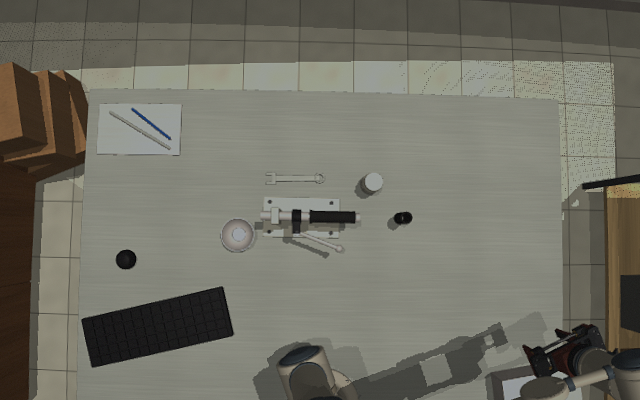

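The scene view shows the stand in the middle of the table. In the top view the stand is at about (300,217), with image up = +x and right = −y. The lever runs from the bracket at (296,225) to the ball at (341,248), and the sleeve is at (403,218). I'll enlarge the top view.

Run:
```python
import cv2
i=cv2.imread("pics/top0.png")[180:270,245:375]
cv2.imwrite("pics/topc.png",cv2.resize(i,None,fx=6,fy=6,interpolation=cv2.INTER_CUBIC))
```

```text
(no output)
```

View pics/topc.png

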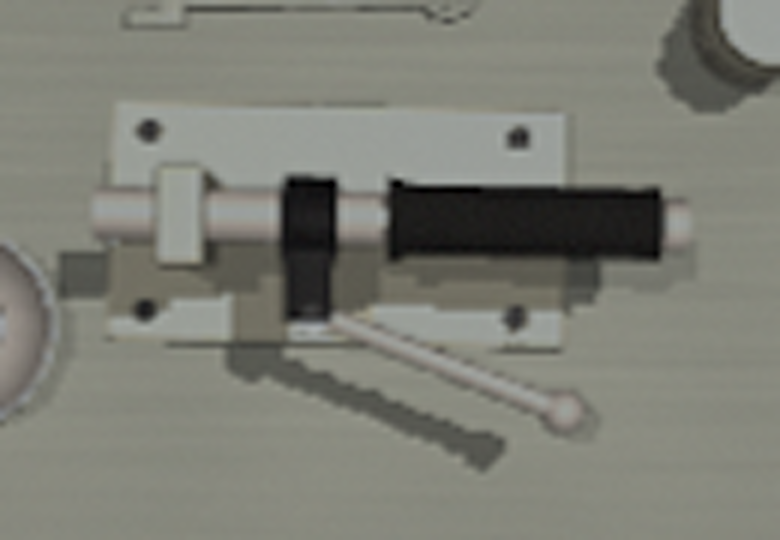

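```bash
cat > h.py <<'E'
import cv2,numpy as np
from scipy.optimize import least_squares
def proj(s,X):
    return cv2.projectPoints(np.float64(X),cv2.Rodrigues(np.array(s["R"]))[0],np.float64(s["t"]),np.array([[s["fx"],0,s["cx"]],[0,s["fy"],s["cy"]],[0,0,1]]),np.float64(s["dist_coeffs"]))[0][:,0]
def W(p,L):
    c,n=np.cos(p[2]),np.sin(p[2]); L=np.atleast_2d(L)
    return np.c_[p[0]+c*L[:,0]-n*L[:,1],p[1]+n*L[:,0]+c*L[:,1],L[:,2]]
E
python3 - <<'E'
from h import *
from station import r
s=r.snapshot("top")
L=[[0,.022,.13],[0,-.106,.13],[-.0852,-.0592,.13],[0,.115,.146]]
px=np.array([[390,220],[660,224],[566,410],[181,215]])
uv=(px+.5)/6-.5+[245,180]
f=least_squares(lambda p:(proj(s,W(p,L))-uv).ravel(),[.55,0.05,0])
print(f.x,np.degrees(f.x[2]),f.fun.reshape(-1,2).round(2))
p=f.x
# plate corners back-projected to z=.012 in stand frame
for c in [(115,102),(565,113),(560,350),(108,340)]:
    u=(np.array(c)+.5)/6-.5+[245,180]
    print(least_squares(lambda q:(proj(s,W(p,[[q[0],q[1],.012]]))-u).ravel(),[0,0]).x.round(4))
for n,c in [("sleeve",(403,216))]:
    print(n,least_squares(lambda q:(proj(s,[[q[0],q[1],.09]])-np.array([c])).ravel(),[.5,0]).x)
for n,l in dict(pivot=[-.042,.055,.13],ball=L[2]).items(): print(n,W(p,l))
np.save("p.npy",p)
E
```

```text
[0.55772862 0.02893232 0.00360046] 0.2062912581309533 [[-0.56 -0.06]
 [ 1.28 -0.14]
 [-0.42  0.01]
 [-0.29  0.18]]
[0.0599 0.1574]
[ 0.0574 -0.0685]
[-0.0613 -0.067 ]
[-0.0591  0.1586]
sleeve [ 0.56330888 -0.21655428]
pivot [[0.51553087 0.08378075 0.13      ]]
ball [[ 0.47274232 -0.03057405  0.13      ]]
```

The fit agrees with the plate size (about 119 x 226 mm) and puts every residual within 1.3 px. I'll close the fingers and move to the lever's outer side, with the finger backs facing +x.

Run:
```python
from h import *
from station import r
r.grab(5)
r.reach([.415,-.010,.40],[180,0,90])
r.servo_line([.415,-.010,.290],speed=.15)
s=r.sense(); print(s["clock"],s["tcp_pos"],s["orientation"],s["opening"],s["contact_force"])
i=r.snapshot("scene")["frame"][130:260,180:400,::-1]
cv2.imwrite("pics/s1.png",cv2.resize(i,None,fx=3.5,fy=3.5,interpolation=cv2.INTER_CUBIC))
```

```text
4.4083 [ 0.41523382 -0.01013033  0.29107931] [1.79910142e+02 8.64130089e-03 8.99836590e+01] 0.00030677772271478585 [ 1.43621507 -0.47201259  0.76408901]
```

View pics/s1.png

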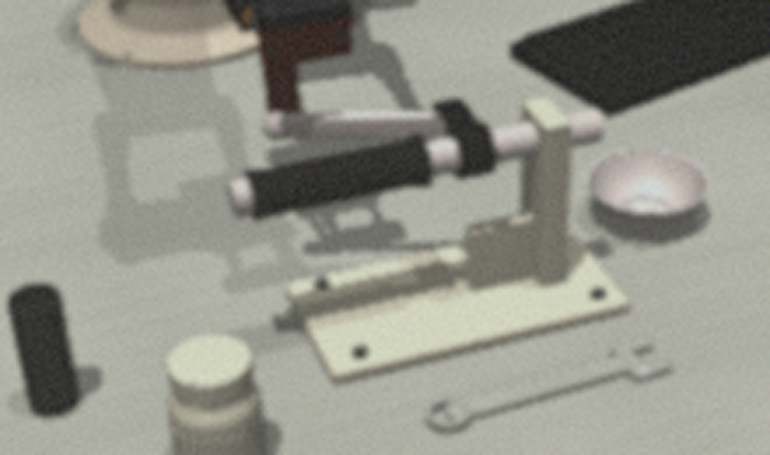

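The closed fingers (285,80) stand behind the lever on its robot side, next to the ball at (272,122), and nothing has been touched. Next is the first press, in small steps.

```bash
cat >> h.py <<'E'
def press(r,x0,F=15,xmax=.512):
    b=r.sense()["contact_force"][0]
    r.servo_line([x0,-.010,.290],speed=.06)
    x=x0
    while True:
        s=r.sense(); f=s["contact_force"][0]-b
        print(round(s["clock"],2),round(x,4),s["tcp_pos"][:2].round(4),round(f,1),s["contact_force"].round(1))
        if f<-F or x>=xmax: return x
        x+=.001; r.servo_line([x,-.010,.290],speed=.02)
E
python3 - <<'E'
from h import *
from station import r
r.servo_line([.440,-.010,.290]);r.wait(.2)
print(press(r,.485)); r.wait(.3); s=r.sense(); print(s["clock"],s["contact_force"])
i=r.snapshot("scene")["frame"][130:260,180:400,::-1]
cv2.imwrite("pics/s2.png",cv2.resize(i,None,fx=3.5,fy=3.5,interpolation=cv2.INTER_CUBIC))
E
```

```text
5.88 0.485 [ 0.4851 -0.0104] -5.6 [-5.2 -2.9  0.3]
6.12 0.486 [ 0.486  -0.0105] -6.2 [-5.8 -3.3  0.3]
6.38 0.487 [ 0.487  -0.0105] -6.2 [-5.9 -2.9  1.4]
6.62 0.488 [ 0.488  -0.0105] -6.1 [-5.8 -3.4  0.6]
6.88 0.489 [ 0.4889 -0.0106] -6.6 [-6.3 -2.6  0.2]
7.12 0.49 [ 0.4899 -0.0106] -6.4 [-6.1 -3.1  1.4]
7.38 0.491 [ 0.4909 -0.0106] -6.4 [-6.  -3.4  1.5]
7.62 0.492 [ 0.4919 -0.0107] -6.7 [-6.3 -4.3  2. ]
7.88 0.493 [ 0.4929 -0.0107] -7.0 [-6.7 -3.3  0.8]
8.12 0.494 [ 0.4939 -0.0107] -6.2 [-5.8 -3.7  0.4]
8.38 0.495 [ 0.4949 -0.0108] -6.9 [-6.5 -4.3  1.2]
8.62 0.496 [ 0.4959 -0.0108] -7.1 [-6.7 -4.7  0.6]
8.88 0.497 [ 0.4968 -0.0108] -7.4 [-7.  -4.2  0.2]
9.12 0.498 [ 0.4978 -0.0109] -7.1 [-6.7 -5.1  0.9]
9.38 0.499 [ 0.4988 -0.0109] -7.1 [-6.7 -4.6 -0.2]
9.62 0.5 [ 0.4998 -0.0109] -7.7 [-7.3 -5.3  1.9]
9.88 0.501 [ 0.5003 -0.011 ] -11.7 [-11.3  -6.    2.3]
10.12 0.502 [ 0.5007 -0.011 ] -16.4 [-16.   -5.2   5.2]
0.502
10.425 [-15.97953901  -5.45951378   4.51047379]
```

View pics/s2.png

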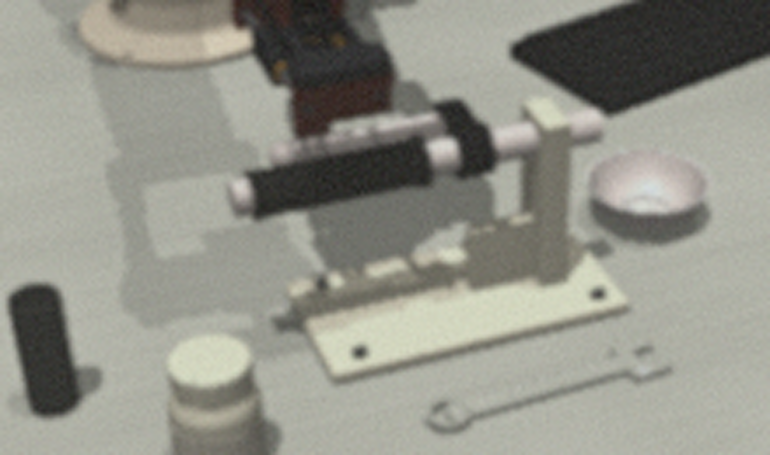

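The blade now lies parallel to the grip, with the ball at (283,153). Force rose steeply from 7.7 to 16 N at x≈0.5005, so this is the stop. Next I'll release the lever fully and press again.

Run:
```python
from h import *
from station import r
r.servo_line([.435,-.010,.290],speed=.08); r.wait(.8)
print(r.sense()["contact_force"])
i=r.snapshot("scene")["frame"][130:260,180:400,::-1]
print(press(r,.498)); r.wait(.5); s=r.sense(); print(s["clock"],s["tcp_pos"],s["contact_force"])
j=r.snapshot("scene")["frame"][130:260,180:400,::-1]
cv2.imwrite("pics/s3.png",cv2.resize(np.vstack([i[:90],j[:90]]),None,fx=3.3,fy=3.3,interpolation=cv2.INTER_CUBIC))
```

```text
[-0.13589912 -0.72358465  0.11740701]
13.51 0.498 [ 0.4979 -0.0109] -7.3 [-7.4 -4.1  0.7]
13.76 0.499 [ 0.4988 -0.0109] -7.3 [-7.5 -4.4  0.6]
14.01 0.5 [ 0.4998 -0.0109] -6.8 [-7.  -4.8  1.5]
14.26 0.501 [ 0.5003 -0.0109] -11.2 [-11.4  -5.7   2.4]
14.51 0.502 [ 0.5008 -0.011 ] -15.4 [-15.6  -5.    5.3]
0.502
15.0083 [ 0.50076903 -0.01096387  0.28904815] [-15.7811724   -5.12907685   6.01028758]
```

View pics/s3.png

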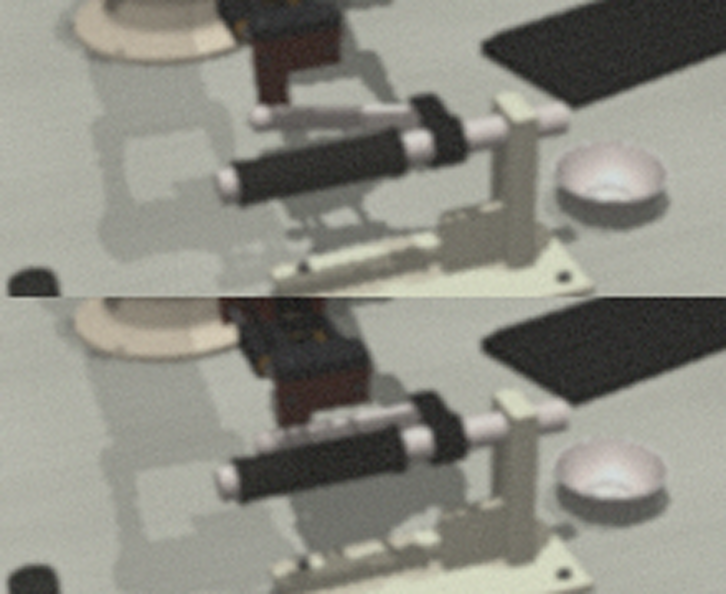

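The upper half shows the lever fully out again, with the ball at (260,115) as at the start. The lower half shows it back at its stop, held at about 16 N.

```bash
python3 -c "
from station import r
print(r.hand_in())"
```

```text
the job is handed in; nothing more can be done
None
```

I pressed the brake lever to its stop, let it spring fully out, then pressed it to its stop again. I handed the job in with the finger backs holding it there at about 16 N, 15 s into the 35 s allowed; the hand-in returned no verdict.

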